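# Balance the swing-out rotor

## Task

The centrifuge rotor on the desk has been loaded out of balance and one tube still waits in the white stand. Load that tube too and rearrange the others, so that all six buckets hold a tube, fully down, and every tube hangs straight opposite its twin (tall facing tall, short facing short, slim-stoppered facing slim-stoppered). Do not let any tube fall over, and leave the objective canister and the brown dropper bottle beside the rotor where they stand.

Things in the scene. Friction and masses are not known exactly. Their poses are not given: they have to be found in the camera images.
- rotor: Aluminium six-bucket rotor, fixed, 164 mm wide. Origin: centre of its underside, z up. Upright fixed buckets 60 mm from the axis, at 0, 60, .. 300 degrees from its x axis. Inner floor 15 mm, rim 58 mm above the desk; mouth 36 mm wide, tapering over 18 mm to a 25 mm bore. Centre knob 63 mm high. One bucket starts empty, facing a slim-stoppered tube; each tall tube faces a short one.
- tube_stand: White two-place tube stand, 44 x 94 mm, fixed. Origin: centre of its underside, z up. Two cups of the same shape as the rotor's buckets, centred 24 mm from the origin along its +y and -y; inner floor 9 mm, rim 52 mm above the desk. The -y cup holds a slim-stoppered tube, the +y cup is free. Around: photometer, y > 0.33; red box, x > 0.66; microscope 0.40 m high, y < -0.03.
- tall_1: One of the two tall tubes, 100 mm high; its cap is a ribbed cylinder 25 mm wide, from 82 to 100 mm above the origin. Frosted body 22 mm wide, flat 17 mm foot (can stand by itself), blue cap. Origin: centre of the underside; z: up its axis. 60 g.
- tall_2: One of the two tall tubes, 100 mm high; its cap is a ribbed cylinder 25 mm wide, from 82 to 100 mm above the origin. Frosted body 22 mm wide, flat 17 mm foot (can stand by itself), blue cap. Origin: centre of the underside; z: up its axis. 60 g.
- short_1: One of the two short tubes, 76 mm high; its cap has a flat brim 36 mm wide, from 71 to 76 mm above the origin, over a 25 mm skirt from 54 mm up. Frosted body 22 mm wide, flat 17 mm foot (can stand by itself), blue cap. Origin: centre of the underside; z: up its axis. 30 g.
- short_2: One of the two short tubes, 76 mm high; its cap has a flat brim 36 mm wide, from 71 to 76 mm above the origin, over a 25 mm skirt from 54 mm up. Frosted body 22 mm wide, flat 17 mm foot (can stand by itself), blue cap. Origin: centre of the underside; z: up its axis. 30 g.
- slim_1: One of the two slim-stoppered tubes, 88 mm high; above a shoulder at 64 mm stands a slim stopper, 15 mm wide and 24 mm high. Frosted body 22 mm wide, flat 17 mm foot (can stand by itself), blue cap. Origin: centre of the underside; z: up its axis. 45 g. It starts in the rotor.
- slim_2: One of the two slim-stoppered tubes, 88 mm high; above a shoulder at 64 mm stands a slim stopper, 15 mm wide and 24 mm high. Frosted body 22 mm wide, flat 17 mm foot (can stand by itself), blue cap. Origin: centre of the underside; z: up its axis. 45 g. It starts in the white stand.
- canister: Bystander: round screw-cap canister, black below and cream above, 35 mm in diameter, 61 mm high. Origin: centre of its underside.
- dropper: Bystander: brown dropper bottle with a black cap, 26 mm in diameter, 58 mm high. Origin: centre of its underside.
Things that resemble listed ones, but are neither listed nor needed, are in the scene too. Leave any pink look-alike of the tall_2 alone.

How it is judged:
By the outcome, as a careful person would: the job done as asked, in the order asked, and still so for the second after the job is handed in, with the robot touching nothing.
It also fails if it takes over 112 s, if anything falls off the work surface, if the arm or the gripper's body presses on something with over 40 N, if the wrist force passes 120 N, or if a joint passes its speed limit or range.

## Robot

A 6-joint arm with a two-finger parallel gripper is mounted at the origin on a cart in front of the work surface, level with it; the furniture and walls round the work are solid. World frame = base frame: x ahead of the robot, y to its left, z up, the work surface at z = 0. Lengths are in m, angles in rad, forces in N, time in s.
With the tool pointing down it reaches from about 0.25 to 0.725 m from the base axis. Payload 4 kg.
Tool frame: the origin (TCP) lies midway between the tips of the shut fingers; the grasp point (between the pads) lies 19 mm behind it; z points along the fingers, y is the line along which they close (so a half turn about z gives the same grasp; the last joint's range is limited). The gripper opens to 85 mm and grips with 20 to 120 N. Pads are 22 mm wide; open, the fingers measure 114 mm over their backs; the gripper's body (76 mm by 85 mm) begins 54 mm behind the grasp point. The pads swing forward as they close: fully open they stand 13 mm farther back than shut.
Start: joints at [1.26, 0.241, 0.005, 1.335, 0, 1.571], TCP at [0.153, 0.476, 0.2] pointing down, gripper open.
Joint ranges: [-2.72, 2.72], [-1.05, 1.87], [-1.09, 1.28], [-1.99, 2.15], [-1.42, 1.44], [-3.14, 3.14]. Speed limits (rad/s): [2.79, 2.79, 3.14, 3.14, 3.14, 3.14].

## Interface

Orientations are given as a unit quaternion [x, y, z, w].
In Python, from workcell import bot, camera, job_done gives the robot as it stands.
- The arm moves only by the tool carry_out, never from a script. Its argument "plan" is a list of rows, each an object of numbers: "dx", "dy", "dz": the shift along the tool's x, y, z in mm; "twist": the turn about the tool's z in degrees; "fingers": the closure, from -1 (fully open) to 1 (shut). In form: [{"dx": .., "dy": .., "dz": .., "twist": .., "fingers": ..}, ...]. A call has exactly 5 rows; each row is the pose to reach, as a shift and turn from the pose commanded when the call began, along the tool's axes at that moment; what a row does not reach only later rows make up. A row lasts 1/12 s, in which the tool goes at most 41.7 mm and 7.16 degrees, less where a joint would pass 70% of its speed; a pose out of reach is approached as far as the arm can. A call with a gripper value outside its range is refused whole. The fingers move at their own pace and stop on an object; the grip force is fixed at half the most. Time passes only in rows, so rows that repeat a pose let the fingers close, or fill a call up. It gives the time, the measured TCP pose, the force, the opening and the grip force at its end, in the units of the state.
- bot.get_obs(): the state, without advancing time (a new reading comes with each control period).
- camera(name): name is "scene" or "top" or "wrist"; returns a dict with "image" (480x640x3 uint8, red, green, blue), "intrinsics" (3x3 intrinsics, pixels), "eye" and "attitude" of the camera in the world. Camera axes: x right, y down, z forward; pixel columns grow to the right and rows downward; lengths in m; the calibration is good to about 2 mm. A picture is of the moment at which its call begins. There is no depth.
- job_done(): hands the job in; it is judged then, once.
The state is a dict: "clock": time; "joint_pos": joint angles; "joint_vel": joint speeds; "tau": joint torques, N m; "eef_pos": TCP position; "tool_rot": TCP orientation; "ft_force": force on the tool from outside, world axes, zero at the start; "ft_torque": the same for the moment, N m; "grip_width": finger opening in m; "grasp_force": force on a finger pad.
Only numpy, scipy, OpenCV 4.12 (cv2) and the standard library are available. Lean on these libraries where they do the work, as an engineer would, in place of code of your own. Each camera call takes 0.05 s, during which the arm holds its last target. There are 200 camera calls.

## Working session

There is one attempt and no reset: what is moved stays moved. The work goes in short steps, Python scripts to look and compute and a tool call to move; the robot and the scene stay as the last step left them, time stands still between calls to the robot, and variables do not carry over. Pictures are saved under pics/ and viewed, at most 15 in all, crops included, and the job is handed in when it is done.

Besides the shell and the picture viewer there is one more tool, called after "Emit:" in YAML: its name, and indented under it one key for each argument. carry_out: Moves the arm, as the interface text tells. Its arguments: {"type":"object","properties":{"plan":{"type":"array","items":{"type":"object","properties":{"dx":{"type":"number"},"dy":{"type":"number"},"dz":{"type":"number"},"twist":{"type":"number"},"fingers":{"type":"number"}}}}},"required":["plan"]}

```bash
ls; mkdir -p pics; cat > h.py <<'E'
import numpy as np, cv2
from scipy.spatial.transform import Rotation as R
from workcell import bot, camera, job_done
def cam(n,save=None):
    c=camera(n)
    if save: cv2.imwrite('pics/'+save,c['image'][:,:,::-1])
    return c
def rot(c):
    a=np.array(c['attitude']); return a if a.shape==(3,3) else R.from_quat(a).as_matrix()
def ray(c,u,v):
    d=rot(c)@np.linalg.inv(c['intrinsics'])@[u,v,1]; return np.array(c['eye']),d/np.linalg.norm(d)
def atz(c,u,v,z):
    e,d=ray(c,u,v); return e+d*(z-e[2])/d[2]
def proj(c,p):
    q=np.array(c['intrinsics'])@(rot(c).T@(np.array(p)-c['eye'])); return q[:2]/q[2]
def tri(c1,p1,c2,p2):
    (a,d),(b,f)=ray(c1,*p1),ray(c2,*p2)
    s=np.linalg.lstsq(np.c_[d,-f],b-a,rcond=None)[0]; P,Q=a+d*s[0],b+f*s[1]; return (P+Q)/2,np.linalg.norm(P-Q)
E
python3 - <<'E'
from h import *
for n in ['scene','top','wrist']:
    c=cam(n,n+'0.png'); print(n,c['eye'],c['attitude'],c['intrinsics'])
    import pickle; pickle.dump(c,open(n+'0.pkl','wb'))
print(bot.get_obs())
E
```

```text
pics
scene [ 0.12270491 -0.40516717  0.57836688] [ 0.84879412 -0.29989766  0.13982812 -0.41238094] [[573.92426142   0.         316.97342308]
 [  0.         573.92426142 236.91618092]
 [  0.           0.           1.        ]]
top [0.47255632 0.12395156 0.88731771] [-0.7045592   0.70836836 -0.04095411  0.01154845] [[525.18907883   0.         314.41690267]
 [  0.         525.18907883 237.24526232]
 [  0.           0.           1.        ]]
wrist [0.08446057 0.49834786 0.37266125] [0.79949792 0.58327452 0.08359232 0.11664578] [[356.65156423   0.         319.55690229]
 [  0.         356.65156423 235.83238267]
 [  0.           0.           1.        ]]
{'clock': 0.15, 'joint_pos': array([1.26002891e+00, 2.41230455e-01, 4.05735026e-03, 1.33516249e+00,
       1.89575649e-05, 1.57081274e+00]), 'joint_vel': array([ 0.00083929, -0.00116213,  0.00280107, -0.00229782, -0.00149632,
        0.00061734]), 'tau': array([-4.05415576e-04, -3.72634399e+01,  2.52638286e+01,  1.23427872e-02,
       -2.69335948e-05,  7.23713356e-06]), 'eef_pos': array([0.15273578, 0.47557553, 0.19973124]), 'tool_rot': array([ 1.54767264e-01,  9.87950657e-01, -7.58895447e-04, -1.28466247e-04]), 'ft_force': array([ 0.50472982,  0.26830433, -0.10745919]), 'ft_torque': array([ 0.01645143, -0.03576814, -0.00230248]), 'grasp_force': 0.0, 'grip_width': 0.0849708198049843}
```

View pics/scene0.png

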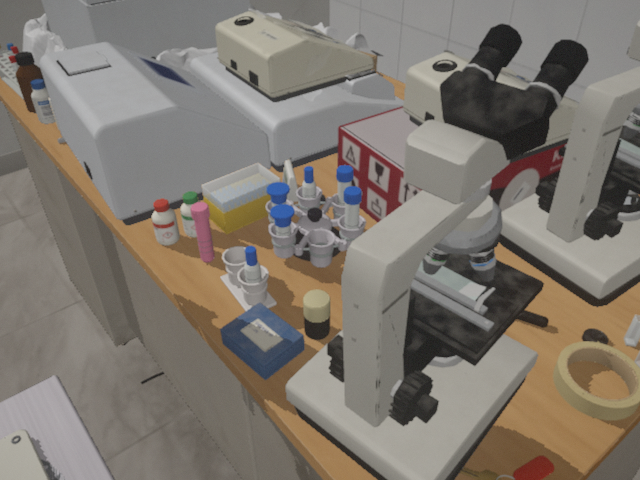

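View pics/top0.png

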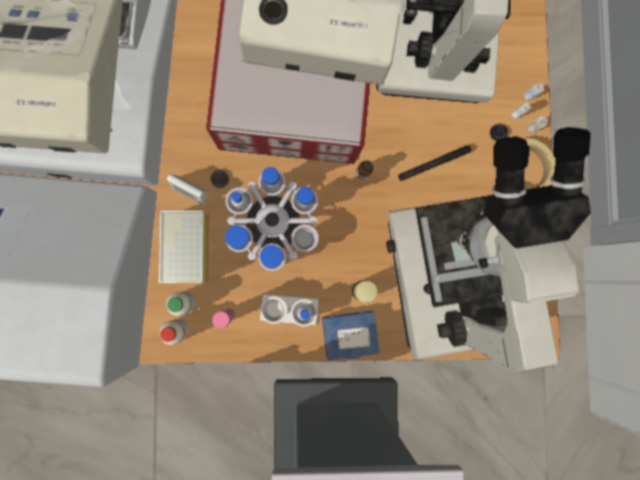

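Scene: the rotor is at about top (272,221), with the stand at (290,310) and the pink look-alike at (221,320). Rotor blues in top view: tall? (271,178), tall? (305,198), slim (237,198), wide-brim (238,237) and (271,256), empty (304,237). The stand's slim tube is at (305,313). Next, measurements from both views and a close crop.

```bash
python3 - <<'E'
from h import *
import pickle
for n,(x0,x1,y0,y1) in {'top':(150,420,150,350),'scene':(140,400,150,350)}.items():
    c=pickle.load(open(n+'0.pkl','rb')); im=c['image']
    hsv=cv2.cvtColor(im,cv2.COLOR_RGB2HSV)
    m=cv2.inRange(hsv,(105,150,60),(125,255,255))
    k,l,s,ce=cv2.connectedComponentsWithStats(m)
    for i in range(1,k):
        x,y,w,h,a=s[i]
        if a>25 and x0<ce[i][0]<x1 and y0<ce[i][1]<y1: print(n,s[i],ce[i].round(1), [atz(c,*ce[i],z).round(3)[:2] for z in(.09,.103,.115)] if n=='top' else '')
t=pickle.load(open('top0.pkl','rb'));s=pickle.load(open('scene0.pkl','rb'))
print('knob',atz(t,272,220,.063),'dark',atz(t,220,178,.058),atz(t,365,168,.058),'can',atz(t,365,291,.061))
a=cv2.resize(t['image'][150:350,150:390],None,fx=3.2,fy=3.2,interpolation=3)[:600]
b=cv2.resize(s['image'][150:350,180:380],None,fx=3,fy=3,interpolation=3)
cv2.imwrite('pics/a.png',a[:600,:,::-1]);cv2.imwrite('pics/b.png',b[:,:,::-1])
E
```

```text
top [263 168  16  16 197] [270.1 175.6] [array([0.627, 0.158]), array([0.624, 0.157]), array([0.622, 0.157])]
top [297 188  16  16 194] [304.9 195.3] [array([0.596, 0.105]), array([0.594, 0.105]), array([0.592, 0.105])]
top [232 193   9   8  54] [236.  196.5] [array([0.595, 0.21 ]), array([0.593, 0.208]), array([0.591, 0.207])]
top [226 226  22  22 363] [236.7 236.8] [array([0.533, 0.208]), array([0.532, 0.207]), array([0.531, 0.206])]
top [261 246  21  21 345] [271.  256.1] [array([0.503, 0.157]), array([0.503, 0.156]), array([0.502, 0.156])]
top [301 311   8   8  46] [304.5 314.3] [array([0.416, 0.106]), array([0.417, 0.107]), array([0.417, 0.107])]
scene [305 167   8  16 110] [308.2 174.4] 
scene [337 166  16  16 209] [344.3 173.2] 
scene [267 183  27  44 689] [279.9 203.9] 
scene [344 186  17  18 235] [352.1 194.6] 
scene [246 247   9  18 119] [249.9 254.5] 
knob [0.56130894 0.15603882 0.063     ] dark [0.62902562 0.23845436 0.058     ] [0.64548077 0.00707111 0.058     ] can [0.44886891 0.01026305 0.061     ]
```

View pics/a.png

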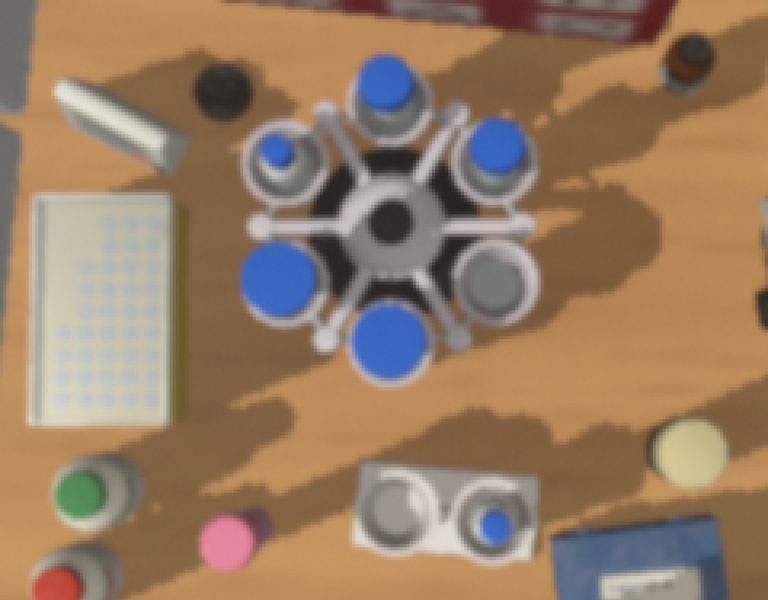

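View pics/b.png

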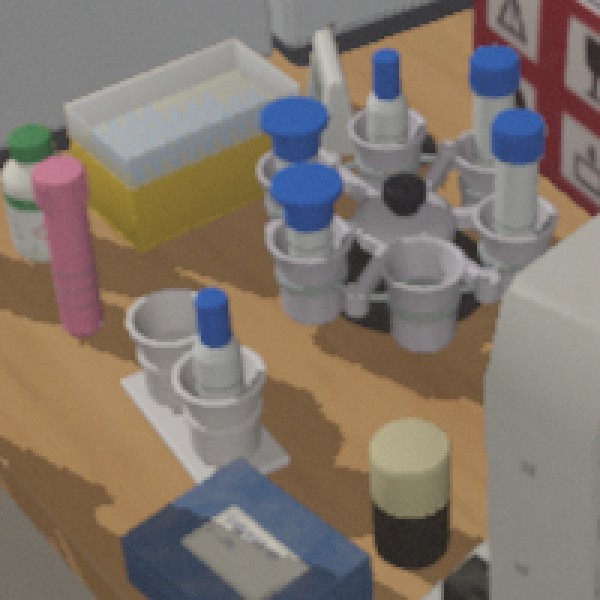

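Candidates in top pixels:
- **Tall caps:** (270,176) and (305,195). The pink look-alike at (221,320) is excluded.
- **Short brims:** (237,237) and (271,256).
- **Slim tubes:** (236,196) in the rotor, and (304,314), which is the waiting one.
- **Empty bucket:** (304,237).
- **Free cup:** (274,310).
- **Bystanders:** canister (365,291) and dropper (365,168).

The close crops confirm these choices. Next I check heights by triangulation.

```bash
python3 - <<'E'
from h import *
import pickle
t=pickle.load(open('top0.pkl','rb'));s=pickle.load(open('scene0.pkl','rb'))
for n,p,q in [('A',(270.1,175.6),(344.5,171)),('B',(304.9,195.3),(352,191)),('F',(236,196.5),(309,170)),('D',(271,256.1),(282.3,211)),('E',(236.7,236.8),(278,189)),('slim2',(304.5,314.3),(250.3,250)),
 ('C mouth',(150+494/3.2,150+282/3.2),(180+424/3,150+262/3)),('free cup',(150+400/3.2,150+509/3.2),(180+170/3,150+318/3))]:
    P,e=tri(t,p,s,q); print(n,P.round(4),round(e,4))
for u in [(494,282),(400,509),(494,517),(284,162)]: print(u,atz(t,150+u[0]/3.2,150+u[1]/3.2,.058 if u[1]<300 else .052).round(3))
E
```

```text
A [0.6217 0.1575 0.112 ] 0.0019
B [0.5916 0.1059 0.1148] 0.0021
F [0.5923 0.2089 0.1008] 0.0013
D [0.5027 0.157  0.0913] 0.0018
E [0.5321 0.2088 0.0905] 0.0019
slim2 [0.415 0.107 0.096] 0.0023
C mouth [0.5326 0.1053 0.0592] 0.0005
free cup [0.4195 0.1531 0.0531] 0.0047
(494, 282) [0.533 0.105 0.058]
(400, 509) [0.421 0.152 0.052]
(494, 517) [0.417 0.106 0.052]
(284, 162) [0.593 0.209 0.058]
```

Emit:
carry_out:
  plan:
    - {"twist": 7,"fingers": -1}
    - {"twist": 14,"fingers": -1}
    - {"twist": 21,"fingers": -1}
    - {"twist": 28,"fingers": -1}
    - {"twist": 35,"fingers": -1}

```text
$.plan[0]: bad value
```

Emit:
carry_out:
  plan:
    - {"twist": 7,"fingers": 0}
    - {"twist": 14,"fingers": 0}
    - {"twist": 21,"fingers": 0}
    - {"twist": 28,"fingers": 0}
    - {"twist": 35,"fingers": 0}

```text
$.plan[0]: bad value
```

Emit:
carry_out:
  plan:
    - {"dx": 0,"dy": 0,"dz": 0,"twist": 7,"fingers": 0}
    - {"dx": 0,"dy": 0,"dz": 0,"twist": 14,"fingers": 0}
    - {"dx": 0,"dy": 0,"dz": 0,"twist": 21,"fingers": 0}
    - {"dx": 0,"dy": 0,"dz": 0,"twist": 28,"fingers": 0}
    - {"dx": 0,"dy": 0,"dz": 0,"twist": 35,"fingers": 0}

```text
clock: 0.57
eef_pos: [0.1528, 0.4758, 0.2]
tool_rot: [0.447, 0.894, -0.0, 0.0]
ft_force: [0.8, 0.5, -0.2]
grip_width: 0.0431
grasp_force: 0.0
```

Emit:
carry_out:
  plan:
    - {"dx": 0,"dy": 0,"dz": 0,"twist": 7,"fingers": 0}
    - {"dx": 0,"dy": 0,"dz": 0,"twist": 14,"fingers": 0}
    - {"dx": 0,"dy": 0,"dz": 0,"twist": 21,"fingers": 0}
    - {"dx": 0,"dy": 0,"dz": 0,"twist": 28,"fingers": 0}
    - {"dx": 0,"dy": 0,"dz": 0,"twist": 35,"fingers": 0}

```text
clock: 0.98
eef_pos: [0.1528, 0.4757, 0.2]
tool_rot: [0.696, 0.718, -0.0, 0.0]
ft_force: [0.5, -1.1, 0.7]
grip_width: 0.0422
grasp_force: 0.0
```

Emit:
carry_out:
  plan:
    - {"dx": -40,"dy": 0,"dz": 0,"twist": 1.8,"fingers": 0}
    - {"dx": -80,"dy": 0,"dz": 0,"twist": 1.8,"fingers": 0}
    - {"dx": -120,"dy": 0,"dz": 0,"twist": 1.8,"fingers": 0}
    - {"dx": -160,"dy": 0,"dz": 0,"twist": 1.8,"fingers": 0}
    - {"dx": -200,"dy": 0,"dz": 0,"twist": 1.8,"fingers": 0}

```text
clock: 1.4
eef_pos: [0.1601, 0.2742, 0.1998]
tool_rot: [0.704, 0.71, -0.0, 0.0]
ft_force: [0.4, 0.1, 0.2]
grip_width: 0.0428
grasp_force: 0.0
```

Emit:
carry_out:
  plan:
    - {"dx": -20,"dy": 30,"dz": 0,"twist": 0,"fingers": 0}
    - {"dx": -50,"dy": 60,"dz": 0,"twist": 0,"fingers": 0}
    - {"dx": -80,"dy": 90,"dz": 0,"twist": 0,"fingers": 0}
    - {"dx": -110,"dy": 120,"dz": 0,"twist": 0,"fingers": 0}
    - {"dx": -110,"dy": 120,"dz": 0,"twist": 0,"fingers": 0}

```text
clock: 1.82
eef_pos: [0.2855, 0.162, 0.2006]
tool_rot: [0.709, 0.705, 0.0, 0.002]
ft_force: [-0.1, 0.8, 0.0]
grip_width: 0.043
grasp_force: 0.0
```

Emit:
carry_out:
  plan:
    - {"dx": -18,"dy": 38,"dz": 0,"twist": 0,"fingers": 0}
    - {"dx": -36,"dy": 76,"dz": 0,"twist": 0,"fingers": 0}
    - {"dx": -54,"dy": 110,"dz": 0,"twist": 0,"fingers": 0}
    - {"dx": -56,"dy": 132,"dz": 0,"twist": 0,"fingers": 0}
    - {"dx": -56,"dy": 132,"dz": 0,"twist": 0,"fingers": 0}

```text
clock: 2.23
eef_pos: [0.4175, 0.1112, 0.1998]
tool_rot: [0.706, 0.708, 0.001, 0.001]
ft_force: [0.5, -0.4, 0.4]
grip_width: 0.0426
grasp_force: 0.0
```

Emit:
carry_out:
  plan:
    - {"dx": 0,"dy": 0,"dz": 0,"twist": 0,"fingers": 0}
    - {"dx": 0,"dy": 0,"dz": 0,"twist": 0,"fingers": 0}
    - {"dx": 0,"dy": 0,"dz": 10,"twist": 0,"fingers": 0}
    - {"dx": 0,"dy": 0,"dz": 20,"twist": 0,"fingers": 0}
    - {"dx": 0,"dy": 0,"dz": 20,"twist": 0,"fingers": 0}

```text
clock: 2.65
eef_pos: [0.411, 0.1123, 0.179]
tool_rot: [0.704, 0.71, -0.001, -0.001]
ft_force: [-0.4, -0.7, -0.8]
grip_width: 0.043
grasp_force: 0.0
```

```bash
python3 - <<'E'
from h import *
o=bot.get_obs(); print(o['eef_pos'],o['tool_rot'],o['joint_pos'])
c=cam('wrist','w1.png')
for P in [(.416,.107,.097),(.416,.107,.052),(.42,.154,.052),(.532,.105,.058),(.502,.157,.091)]: print(proj(c,P).round(0))
E
```

```text
[0.41102595 0.11229717 0.17898604] [ 0.70400599  0.7101918  -0.001498   -0.00096335] [ 2.66568071e-01  1.09328892e-01 -2.12660859e-01  1.25236447e+00
  1.71973855e-04  1.82861599e+00]
[326. 239.]
[325. 224.]
[331. 169.]
[461. 229.]
[446. 171.]
```

View pics/w1.png

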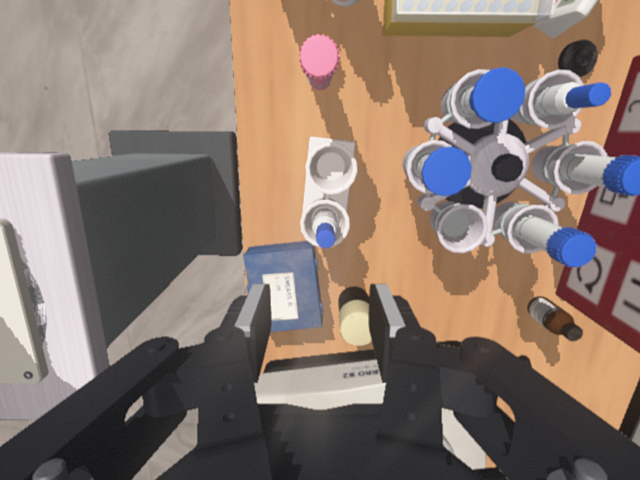

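The wrist view agrees with the measurements: slim at (325,237), free cup (333,167), empty bucket (460,228) and short (447,171). I'm lining up and descending onto the stand tube.

Emit:
carry_out:
  plan:
    - {"dx": -5,"dy": 5,"dz": 0,"twist": 0.5,"fingers": 0}
    - {"dx": -5,"dy": 5,"dz": 20,"twist": 0.5,"fingers": 0}
    - {"dx": -5,"dy": 5,"dz": 40,"twist": 0.5,"fingers": 0}
    - {"dx": -5,"dy": 5,"dz": 60,"twist": 0.5,"fingers": 0}
    - {"dx": -5,"dy": 5,"dz": 60,"twist": 0.5,"fingers": 0}

```text
clock: 3.12
eef_pos: [0.4164, 0.1063, 0.1179]
tool_rot: [0.708, 0.706, -0.002, -0.001]
ft_force: [-0.9, -1.3, -0.3]
grip_width: 0.0425
grasp_force: 0.0
```

Emit:
carry_out:
  plan:
    - {"dx": 0,"dy": 0,"dz": 10,"twist": 0,"fingers": 0}
    - {"dx": 0,"dy": 0,"dz": 20,"twist": 0,"fingers": 0}
    - {"dx": 0,"dy": 0,"dz": 30,"twist": 0,"fingers": 0}
    - {"dx": 0,"dy": 0,"dz": 41,"twist": 0,"fingers": 0}
    - {"dx": 0,"dy": 0,"dz": 41,"twist": 0,"fingers": 0}

```text
clock: 3.53
eef_pos: [0.4182, 0.1068, 0.0792]
tool_rot: [0.708, 0.706, -0.001, -0.0]
ft_force: [0.2, -1.1, 0.7]
grip_width: 0.0425
grasp_force: 0.0
```

Emit:
carry_out:
  plan:
    - {"dx": 0,"dy": 0,"dz": 0,"twist": 0,"fingers": 0}
    - {"dx": 0,"dy": 0,"dz": 0,"twist": 0,"fingers": 0}
    - {"dx": 0,"dy": 0,"dz": 0,"twist": 0,"fingers": 0}
    - {"dx": 0,"dy": 0,"dz": 0,"twist": 0,"fingers": 0}
    - {"dx": 0,"dy": 0,"dz": 0,"twist": 0,"fingers": 0}

```text
clock: 3.95
eef_pos: [0.4192, 0.1071, 0.08]
tool_rot: [0.708, 0.706, 0.0, 0.0]
ft_force: [0.7, 0.1, 0.1]
grip_width: 0.0428
grasp_force: 0.0
```

Emit:
carry_out:
  plan:
    - {"dx": 0,"dy": -2.5,"dz": 3,"twist": 0,"fingers": 0}
    - {"dx": 0,"dy": -2.5,"dz": 3,"twist": 0,"fingers": 0}
    - {"dx": 0,"dy": -2.5,"dz": 3,"twist": 0,"fingers": 1}
    - {"dx": 0,"dy": -2.5,"dz": 3,"twist": 0,"fingers": 1}
    - {"dx": 0,"dy": -2.5,"dz": 3,"twist": 0,"fingers": 1}

```text
clock: 4.37
eef_pos: [0.4162, 0.107, 0.0764]
tool_rot: [0.708, 0.706, -0.0, -0.0]
ft_force: [0.4, 0.5, -0.8]
grip_width: 0.0069
grasp_force: 0.0
```

Emit:
carry_out:
  plan:
    - {"dx": 0,"dy": 0,"dz": 0,"twist": 0,"fingers": 1}
    - {"dx": 0,"dy": 0,"dz": 0,"twist": 0,"fingers": 1}
    - {"dx": 0,"dy": 0,"dz": 0,"twist": 0,"fingers": 1}
    - {"dx": 0,"dy": 0,"dz": 0,"twist": 0,"fingers": 1}
    - {"dx": 0,"dy": 0,"dz": 0,"twist": 0,"fingers": 1}

```text
clock: 4.78
eef_pos: [0.4162, 0.1069, 0.0764]
tool_rot: [0.708, 0.706, -0.0, 0.0]
ft_force: [0.2, -0.5, -0.2]
grip_width: 0.0003
grasp_force: 0.0
```

The fingers shut on nothing, so I look before doing anything else.

```bash
python3 - <<'E'
from h import *
w=cam('wrist');s=cam('scene');t=cam('top')
a=cv2.resize(w['image'][150:400,200:480],None,fx=1.4,fy=1.4)
b=cv2.resize(s['image'][170:345,190:390],None,fx=2,fy=2)
cv2.imwrite('pics/m1.png',np.hstack([a[:350],b])[:,:,::-1])
print(bot.get_obs()['eef_pos'],proj(s,bot.get_obs()['eef_pos']),proj(w,bot.get_obs()['eef_pos']),proj(w,(.416,.107,.097)))
E
```

```text
[0.41624606 0.10696791 0.07643852] [253.18119858 260.8252289 ] [318.82742418 274.98251956] [318.22588284 292.04032677]
```

View pics/m1.png

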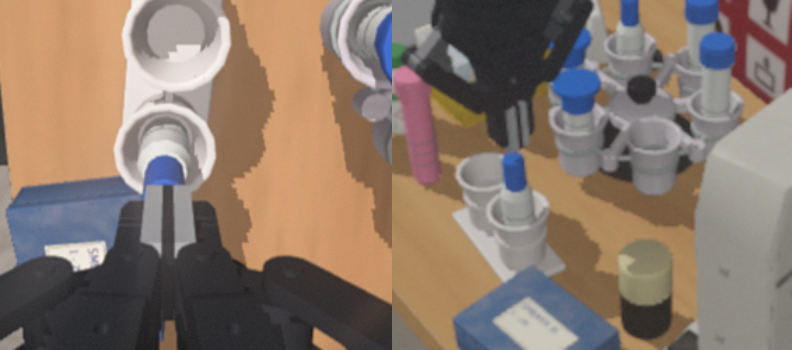

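```bash
python3 - <<'E'
from h import *
w=cam('wrist');s=cam('scene')
e=bot.get_obs()['eef_pos']
def crop(c,x0,y0,n,f):
    a=cv2.resize(c['image'][y0:y0+n,x0:x0+n],None,fx=f,fy=f,interpolation=2)
    for P,col in [(e,(255,0,0)),(e+[0,0,.025],(0,255,0)),((.416,.107,.097),(255,255,0))]:
        p=(proj(c,P)-[x0,y0]+.5)*f; cv2.drawMarker(a,tuple(int(v) for v in p),col,cv2.MARKER_CROSS,12,1)
    return a
cv2.imwrite('pics/m2.png',np.hstack([crop(w,270,220,100,4),crop(s,205,205,100,4)])[:,:,::-1])
E
```

```text
(no output)
```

View pics/m2.png

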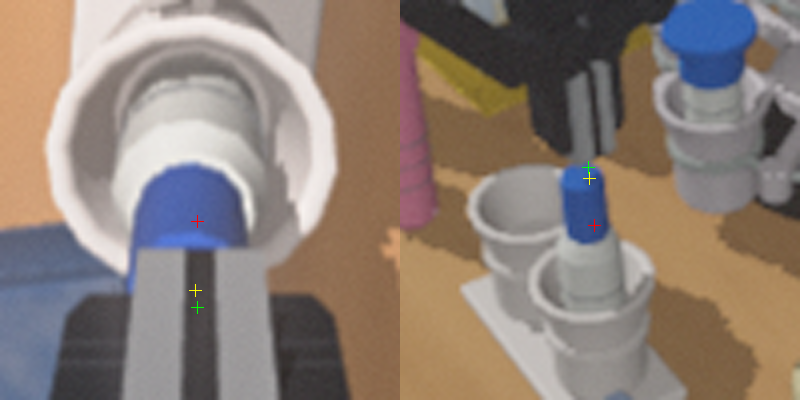

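The scene view shows the real fingertips hovering just above the stopper. They're at about z = 0.105, some 30 mm above the reported TCP, and both views agree on that. I'll open, go down in small steps while watching the force, and close again.

Emit:
carry_out:
  plan:
    - {"dx": 0,"dy": -1,"dz": 0,"twist": 0,"fingers": 0}
    - {"dx": 0,"dy": -1,"dz": 0,"twist": 0,"fingers": 0}
    - {"dx": 0,"dy": -1,"dz": 0,"twist": 0,"fingers": 0}
    - {"dx": 0,"dy": -1,"dz": 0,"twist": 0,"fingers": 0}
    - {"dx": 0,"dy": -1,"dz": 0,"twist": 0,"fingers": 0}

```text
clock: 5.45
eef_pos: [0.4153, 0.107, 0.0764]
tool_rot: [0.708, 0.706, 0.0, 0.0]
ft_force: [-0.3, 0.5, 0.4]
grip_width: 0.0428
grasp_force: 0.0
```

Emit:
carry_out:
  plan:
    - {"dx": 0,"dy": 0,"dz": 6,"twist": 0,"fingers": 0}
    - {"dx": 0,"dy": 0,"dz": 12,"twist": 0,"fingers": 0}
    - {"dx": 0,"dy": 0,"dz": 18,"twist": 0,"fingers": 0}
    - {"dx": 0,"dy": 0,"dz": 22,"twist": 0,"fingers": 0}
    - {"dx": 0,"dy": 0,"dz": 22,"twist": 0,"fingers": 0}

```text
clock: 5.87
eef_pos: [0.4141, 0.1067, 0.0531]
tool_rot: [0.708, 0.706, -0.001, -0.001]
ft_force: [-0.5, 0.4, -0.2]
grip_width: 0.0427
grasp_force: 0.0
```

```bash
python3 - <<'E'
from h import *
w=cam('wrist');s=cam('scene')
e=bot.get_obs()['eef_pos'];print(e,bot.get_obs()['ft_force'])
def crop(c,x0,y0,n,f):
    a=cv2.resize(c['image'][y0:y0+n,x0:x0+n],None,fx=f,fy=f,interpolation=2)
    for P,col in [(e,(255,0,0)),(e+[0,0,.03],(0,255,0))]:
        p=(proj(c,P)-[x0,y0]+.5)*f; cv2.drawMarker(a,tuple(int(v) for v in p),col,cv2.MARKER_CROSS,12,1)
    return a
cv2.imwrite('pics/m3.png',np.hstack([crop(w,250,220,120,3),crop(s,195,195,120,3)])[:,:,::-1])
E
```

```text
[0.41483191 0.10686226 0.05397673] [-0.72267248 -0.14325961 -0.49001274]
```

View pics/m3.png

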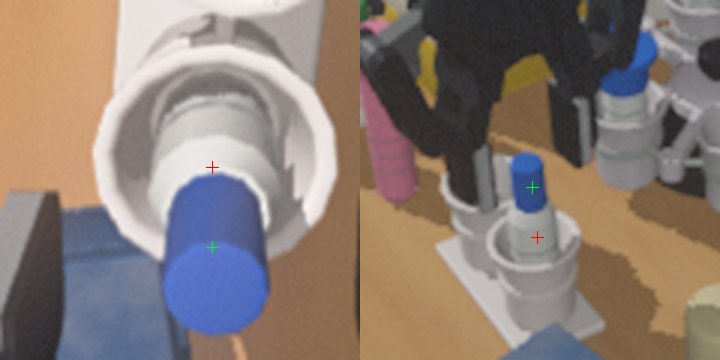

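```bash
python3 - <<'E'
from h import *
from scipy.optimize import least_squares
w=cam('wrist');s=cam('scene')
e=bot.get_obs()['eef_pos']; e1=np.array([.4162,.107,.0764])
w1=dict(w); w1['eye']=np.array(w['eye'])+e1-e
for hw in (0,.008,.011):
    f=lambda q: np.r_[proj(w1,e1+[q[0],q[1]+hw,q[2]])-[320,282], proj(s,e1+[q[0],q[1]-hw,q[2]])-[252,244]]
    r=least_squares(f,[0,0,.01],x_scale=.01); print(hw,(r.x*1000).round(1),r.fun.round(1))
# open pose now: left tip inner corner
print(proj(w,e+[-.021,.011,0]),proj(w,e+[-.021,.011,.03]), 'seen ~', 250+58/3,220+192/3)
E
```

```text
0 [ 0.5  6.3 23.4] [ 0.9  0.4 -2.6  0.9]
0.008 [-0.1  2.8 33.1] [-0.4 -0.2  1.3 -0.4]
0.011 [-0.3  1.5 36.7] [-0.9 -0.4  2.8 -0.9]
[278.85918938 255.28039647] [271.21611147 278.64691716] seen ~ 269.3333333333333 284.0
```

Emit:
carry_out:
  plan:
    - {"dx": 0,"dy": 0,"dz": 4,"twist": 0,"fingers": 0}
    - {"dx": 0,"dy": 0,"dz": 8,"twist": 0,"fingers": 0}
    - {"dx": 0,"dy": 0,"dz": 8,"twist": 0,"fingers": 0}
    - {"dx": 0,"dy": 0,"dz": 8,"twist": 0,"fingers": 1}
    - {"dx": 0,"dy": 0,"dz": 8,"twist": 0,"fingers": 1}

```text
clock: 6.48
eef_pos: [0.4152, 0.107, 0.0464]
tool_rot: [0.708, 0.706, -0.0, -0.0]
ft_force: [-0.1, 0.8, 0.8]
grip_width: 0.0194
grasp_force: 0.0
```

Emit:
carry_out:
  plan:
    - {"dx": 0,"dy": 0,"dz": 0,"twist": 0,"fingers": 1}
    - {"dx": 0,"dy": 0,"dz": 0,"twist": 0,"fingers": 1}
    - {"dx": 0,"dy": 0,"dz": 0,"twist": 0,"fingers": 1}
    - {"dx": 0,"dy": 0,"dz": 0,"twist": 0,"fingers": 1}
    - {"dx": 0,"dy": 0,"dz": 0,"twist": 0,"fingers": 1}

```text
clock: 6.9
eef_pos: [0.4155, 0.107, 0.0466]
tool_rot: [0.708, 0.706, 0.0, 0.0]
ft_force: [0.4, -1.1, 1.4]
grip_width: 0.0127
grasp_force: 58.5
```

Now holding the stopper: width 12.7 mm, force 58 N. I lift it and carry it to the empty bucket.

Emit:
carry_out:
  plan:
    - {"dx": 0,"dy": 0,"dz": -10,"twist": 0,"fingers": 1}
    - {"dx": 0,"dy": 0,"dz": -30,"twist": 0,"fingers": 1}
    - {"dx": 0,"dy": 0,"dz": -55,"twist": 0,"fingers": 1}
    - {"dx": 0,"dy": 0,"dz": -80,"twist": 0,"fingers": 1}
    - {"dx": 0,"dy": 0,"dz": -80,"twist": 0,"fingers": 1}

```text
clock: 7.32
eef_pos: [0.4183, 0.1078, 0.1307]
tool_rot: [0.708, 0.706, 0.003, 0.002]
ft_force: [0.9, 0.5, -0.3]
grip_width: 0.0125
grasp_force: 58.8
```

Emit:
carry_out:
  plan:
    - {"dx": 0,"dy": 20,"dz": 0,"twist": 0,"fingers": 1}
    - {"dx": -1,"dy": 50,"dz": 0,"twist": 0,"fingers": 1}
    - {"dx": -2,"dy": 80,"dz": 0,"twist": 0,"fingers": 1}
    - {"dx": -2,"dy": 105,"dz": 0,"twist": 0,"fingers": 1}
    - {"dx": -2,"dy": 117,"dz": 0,"twist": 0,"fingers": 1}

```text
clock: 7.73
eef_pos: [0.5349, 0.1046, 0.1255]
tool_rot: [0.708, 0.706, 0.0, 0.0]
ft_force: [0.6, 0.5, -0.2]
grip_width: 0.0124
grasp_force: 58.8
```

Emit:
carry_out:
  plan:
    - {"dx": 0,"dy": 0,"dz": 0,"twist": 0,"fingers": 1}
    - {"dx": 0,"dy": 0,"dz": 0,"twist": 0,"fingers": 1}
    - {"dx": 0,"dy": 0,"dz": 0,"twist": 0,"fingers": 1}
    - {"dx": 0,"dy": 0,"dz": 0,"twist": 0,"fingers": 1}
    - {"dx": 0,"dy": 0,"dz": 0,"twist": 0,"fingers": 1}

```text
clock: 8.15
eef_pos: [0.5312, 0.1048, 0.1264]
tool_rot: [0.708, 0.707, -0.0, -0.0]
ft_force: [0.0, -0.1, -0.4]
grip_width: 0.0123
grasp_force: 58.8
```

```bash
python3 - <<'E'
from h import *
w=cam('wrist');s=cam('scene');t=cam('top')
e=bot.get_obs()['eef_pos'];print(e,bot.get_obs()['tool_rot'])
a=s['image'][110:310,200:400]; b=w['image'][180:380,220:420]
cv2.imwrite('pics/m4.png',np.hstack([cv2.resize(x,(400,400)) for x in(b,a)])[:,:,::-1])
E
```

```text
[0.5318404  0.10481288 0.12669983] [7.07680698e-01 7.06532381e-01 1.21424654e-04 9.16574902e-05]
```

View pics/m4.png

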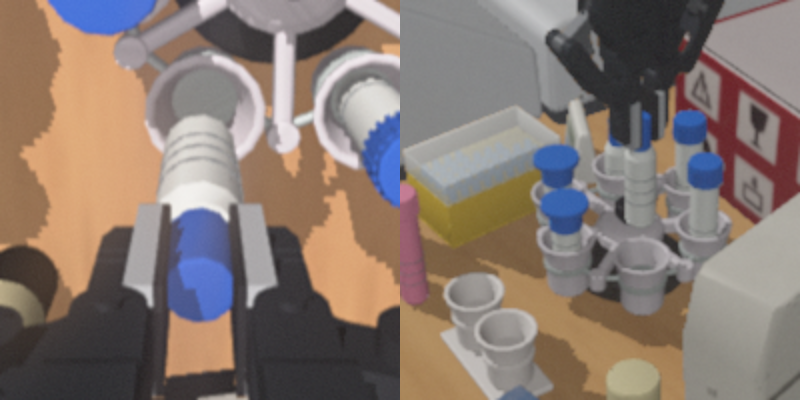

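The tube hangs straight and is in line with the bucket. Lowering and releasing.

Emit:
carry_out:
  plan:
    - {"dx": 0,"dy": 0,"dz": 12,"twist": 0,"fingers": 1}
    - {"dx": 0,"dy": 0,"dz": 24,"twist": 0,"fingers": 1}
    - {"dx": 0,"dy": 0,"dz": 36,"twist": 0,"fingers": 1}
    - {"dx": 0,"dy": 0,"dz": 45,"twist": 0,"fingers": 1}
    - {"dx": 0,"dy": 0,"dz": 52,"twist": 0,"fingers": 1}

```text
clock: 8.72
eef_pos: [0.5317, 0.1047, 0.0736]
tool_rot: [0.708, 0.706, -0.0, -0.0]
ft_force: [0.6, 0.7, -0.7]
grip_width: 0.0124
grasp_force: 58.8
```

Emit:
carry_out:
  plan:
    - {"dx": 0,"dy": 0,"dz": 5,"twist": 0,"fingers": 1}
    - {"dx": 0,"dy": 0,"dz": 10,"twist": 0,"fingers": 1}
    - {"dx": 0,"dy": 0,"dz": 15,"twist": 0,"fingers": 1}
    - {"dx": 0,"dy": 0,"dz": 20,"twist": 0,"fingers": 1}
    - {"dx": 0,"dy": 0,"dz": 20,"twist": 0,"fingers": 1}

```text
clock: 9.13
eef_pos: [0.5321, 0.1047, 0.0536]
tool_rot: [0.708, 0.706, -0.0, -0.0]
ft_force: [-0.5, 0.5, -0.9]
grip_width: 0.0128
grasp_force: 58.7
```

Emit:
carry_out:
  plan:
    - {"dx": 0,"dy": 0,"dz": 0,"twist": 0,"fingers": 1}
    - {"dx": 0,"dy": 0,"dz": 0,"twist": 0,"fingers": 0.35}
    - {"dx": 0,"dy": 0,"dz": 0,"twist": 0,"fingers": 0.35}
    - {"dx": 0,"dy": 0,"dz": 0,"twist": 0,"fingers": 0.35}
    - {"dx": 0,"dy": 0,"dz": 0,"twist": 0,"fingers": 0.35}

```text
clock: 9.55
eef_pos: [0.5324, 0.1048, 0.0547]
tool_rot: [0.708, 0.706, 0.0, 0.0]
ft_force: [0.2, -0.9, -0.8]
grip_width: 0.0278
grasp_force: 0.0
```

Emit:
carry_out:
  plan:
    - {"dx": 0,"dy": 0,"dz": -5,"twist": 0,"fingers": 0.35}
    - {"dx": 0,"dy": 0,"dz": -20,"twist": 0,"fingers": 0.35}
    - {"dx": 0,"dy": 0,"dz": -40,"twist": 0,"fingers": 0.35}
    - {"dx": 0,"dy": 0,"dz": -65,"twist": 0,"fingers": 0.35}
    - {"dx": 0,"dy": 0,"dz": -85,"twist": 0,"fingers": 0.2}

```text
clock: 9.97
eef_pos: [0.5324, 0.1048, 0.1413]
tool_rot: [0.708, 0.706, 0.0, 0.0]
ft_force: [0.2, -0.1, 0.5]
grip_width: 0.0342
grasp_force: 0.0
```

Emit:
carry_out:
  plan:
    - {"dx": 0,"dy": 20,"dz": 0,"twist": 0,"fingers": 0}
    - {"dx": 0,"dy": 45,"dz": 0,"twist": 0,"fingers": 0}
    - {"dx": 0,"dy": 60,"dz": 0,"twist": 0,"fingers": 0}
    - {"dx": 0,"dy": 60,"dz": 0,"twist": 0,"fingers": 0}
    - {"dx": 0,"dy": 60,"dz": 0,"twist": 0,"fingers": 0}

```text
clock: 10.38
eef_pos: [0.5922, 0.1046, 0.1393]
tool_rot: [0.708, 0.706, -0.0, -0.0]
ft_force: [0.0, 0.4, -0.3]
grip_width: 0.0425
grasp_force: 0.0
```

Emit:
carry_out:
  plan:
    - {"dx": 0,"dy": 0,"dz": 15,"twist": 0,"fingers": 0}
    - {"dx": 0,"dy": 0,"dz": 30,"twist": 0,"fingers": 0}
    - {"dx": 0,"dy": 0,"dz": 45,"twist": 0,"fingers": 0}
    - {"dx": 0,"dy": 0,"dz": 55,"twist": 0,"fingers": 0}
    - {"dx": 0,"dy": 0,"dz": 55,"twist": 0,"fingers": 0}

```text
clock: 10.8
eef_pos: [0.5893, 0.1043, 0.082]
tool_rot: [0.708, 0.707, -0.002, -0.002]
ft_force: [-1.1, 0.6, -0.4]
grip_width: 0.0426
grasp_force: 0.0
```

```bash
python3 - <<'E'
from h import *
w=cam('wrist');s=cam('scene')
e=bot.get_obs()['eef_pos'];print(e,bot.get_obs()['tool_rot'])
a=s['image'][110:310,220:420]; b=w['image'][180:380,220:420]
cv2.imwrite('pics/m5.png',np.hstack([cv2.resize(x,(400,400)) for x in(b,a)])[:,:,::-1])
E
```

```text
[0.59147231 0.10463867 0.08449842] [ 7.07700880e-01  7.06511998e-01 -4.16039453e-04 -2.94841689e-04]
```

View pics/m5.png

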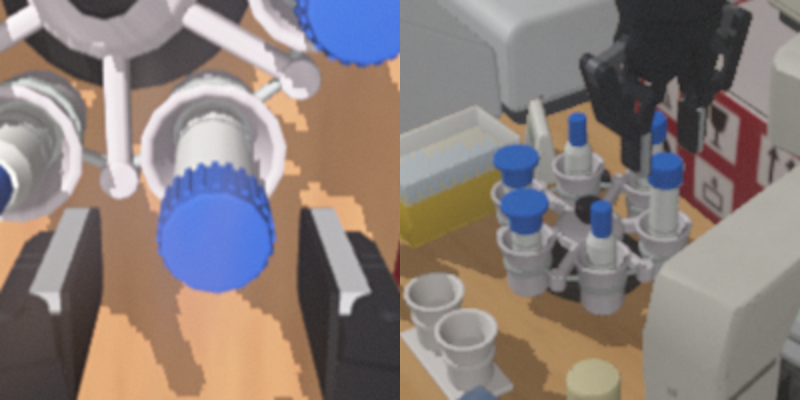

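slim_2 is seated at (600,215) in the crop, and the open fingers straddle the tall cap at (215,235). Descending and gripping.

Emit:
carry_out:
  plan:
    - {"dx": 0,"dy": 0,"dz": 8,"twist": 0,"fingers": 0}
    - {"dx": 0,"dy": 0,"dz": 16,"twist": 0,"fingers": 0}
    - {"dx": 0,"dy": 0,"dz": 22,"twist": 0,"fingers": 0}
    - {"dx": 0,"dy": 0,"dz": 22,"twist": 0,"fingers": 0}
    - {"dx": 0,"dy": 0,"dz": 22,"twist": 0,"fingers": 1}

```text
clock: 11.32
eef_pos: [0.5916, 0.1045, 0.0617]
tool_rot: [0.708, 0.706, -0.001, -0.0]
ft_force: [0.2, 0.3, 0.5]
grip_width: 0.0321
grasp_force: 0.0
```

Emit:
carry_out:
  plan:
    - {"dx": 0,"dy": 0,"dz": 0,"twist": 0,"fingers": 1}
    - {"dx": 0,"dy": 0,"dz": 0,"twist": 0,"fingers": 1}
    - {"dx": 0,"dy": 0,"dz": 0,"twist": 0,"fingers": 1}
    - {"dx": 0,"dy": 0,"dz": 0,"twist": 0,"fingers": 1}
    - {"dx": 0,"dy": 0,"dz": 0,"twist": 0,"fingers": 1}

```text
clock: 11.73
eef_pos: [0.5922, 0.1046, 0.0625]
tool_rot: [0.708, 0.706, 0.0, 0.0]
ft_force: [0.1, -0.4, -0.2]
grip_width: 0.0227
grasp_force: 58.7
```

Emit:
carry_out:
  plan:
    - {"dx": 0,"dy": 0,"dz": -15,"twist": 0,"fingers": 1}
    - {"dx": 0,"dy": 0,"dz": -45,"twist": 0,"fingers": 1}
    - {"dx": 0,"dy": 0,"dz": -80,"twist": 0,"fingers": 1}
    - {"dx": 0,"dy": 0,"dz": -115,"twist": 0,"fingers": 1}
    - {"dx": 0,"dy": 0,"dz": -115,"twist": 0,"fingers": 1}

```text
clock: 12.15
eef_pos: [0.5966, 0.1054, 0.1859]
tool_rot: [0.708, 0.706, 0.006, 0.004]
ft_force: [1.3, 0.2, 0.9]
grip_width: 0.0226
grasp_force: 59.4
```

Emit:
carry_out:
  plan:
    - {"dx": 5,"dy": -20,"dz": 0,"twist": 0,"fingers": 1}
    - {"dx": 15,"dy": -50,"dz": 0,"twist": 0,"fingers": 1}
    - {"dx": 25,"dy": -85,"dz": 0,"twist": 0,"fingers": 1}
    - {"dx": 35,"dy": -120,"dz": 0,"twist": 0,"fingers": 1}
    - {"dx": 42,"dy": -150,"dz": 0,"twist": 0,"fingers": 1}

```text
clock: 12.57
eef_pos: [0.44, 0.1473, 0.1771]
tool_rot: [0.708, 0.706, -0.0, -0.0]
ft_force: [0.4, 0.1, -1.7]
grip_width: 0.0229
grasp_force: 59.4
```

Emit:
carry_out:
  plan:
    - {"dx": 4,"dy": -15,"dz": 0,"twist": 0,"fingers": 1}
    - {"dx": 6,"dy": -22,"dz": 0,"twist": 0,"fingers": 1}
    - {"dx": 6,"dy": -22,"dz": 0,"twist": 0,"fingers": 1}
    - {"dx": 6,"dy": -22,"dz": 25,"twist": 0,"fingers": 1}
    - {"dx": 6,"dy": -22,"dz": 40,"twist": 0,"fingers": 1}

```text
clock: 12.98
eef_pos: [0.4222, 0.1531, 0.137]
tool_rot: [0.708, 0.706, 0.001, 0.001]
ft_force: [-0.6, 0.0, -1.3]
grip_width: 0.0231
grasp_force: 59.4
```

```bash
python3 - <<'E'
from h import *
w=cam('wrist');s=cam('scene')
e=bot.get_obs()['eef_pos'];print(e,bot.get_obs()['tool_rot'])
a=s['image'][130:330,190:390]; b=w['image'][180:380,220:420]
cv2.imwrite('pics/m6.png',np.hstack([cv2.resize(x,(400,400)) for x in(b,a)])[:,:,::-1])
E
```

```text
[0.41965852 0.15208498 0.13513113] [ 0.70803831  0.7061706  -0.0020549  -0.00078125]
```

View pics/m6.png

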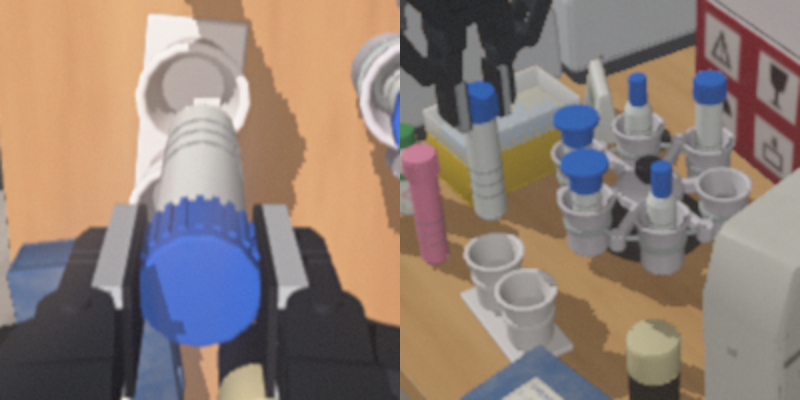

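The tall tube hangs plumb above the free cup, which is at (192,90) in the wrist crop. Lowering it in.

Emit:
carry_out:
  plan:
    - {"dx": 0,"dy": -1,"dz": 12,"twist": 0,"fingers": 1}
    - {"dx": 0,"dy": -1,"dz": 24,"twist": 0,"fingers": 1}
    - {"dx": 0,"dy": -1,"dz": 36,"twist": 0,"fingers": 1}
    - {"dx": 0,"dy": -1,"dz": 48,"twist": 0,"fingers": 1}
    - {"dx": 0,"dy": -1,"dz": 58,"twist": 0,"fingers": 1}

```text
clock: 13.5
eef_pos: [0.421, 0.153, 0.0795]
tool_rot: [0.708, 0.706, 0.001, 0.0]
ft_force: [-1.0, 0.2, 0.3]
grip_width: 0.0231
grasp_force: 59.5
```

Emit:
carry_out:
  plan:
    - {"dx": 0,"dy": 0,"dz": 5,"twist": 0,"fingers": 1}
    - {"dx": 0,"dy": 0,"dz": 10,"twist": 0,"fingers": 1}
    - {"dx": 0,"dy": 0,"dz": 15,"twist": 0,"fingers": 1}
    - {"dx": 0,"dy": 0,"dz": 19,"twist": 0,"fingers": 1}
    - {"dx": 0,"dy": 0,"dz": 19,"twist": 0,"fingers": 1}

```text
clock: 13.92
eef_pos: [0.4194, 0.1528, 0.06]
tool_rot: [0.708, 0.706, -0.0, 0.0]
ft_force: [0.5, -0.0, -0.0]
grip_width: 0.0227
grasp_force: 59.4
```

Emit:
carry_out:
  plan:
    - {"dx": 0,"dy": 0,"dz": 0,"twist": 0,"fingers": 1}
    - {"dx": 0,"dy": 0,"dz": 0,"twist": 0,"fingers": 0}
    - {"dx": 0,"dy": 0,"dz": 0,"twist": 0,"fingers": 0}
    - {"dx": 0,"dy": 0,"dz": 0,"twist": 0,"fingers": 0}
    - {"dx": 0,"dy": 0,"dz": 0,"twist": 0,"fingers": 0}

```text
clock: 14.33
eef_pos: [0.4196, 0.153, 0.0608]
tool_rot: [0.708, 0.706, 0.0, 0.0]
ft_force: [-0.7, -0.8, 0.2]
grip_width: 0.0431
grasp_force: 0.0
```

Emit:
carry_out:
  plan:
    - {"dx": 0,"dy": 0,"dz": -10,"twist": 0,"fingers": 0}
    - {"dx": 0,"dy": 0,"dz": -30,"twist": 0,"fingers": 0}
    - {"dx": 0,"dy": 0,"dz": -60,"twist": 0,"fingers": -0.1}
    - {"dx": 0,"dy": 0,"dz": -80,"twist": 0,"fingers": -0.2}
    - {"dx": 0,"dy": 0,"dz": -80,"twist": 0,"fingers": -0.2}

```text
clock: 14.75
eef_pos: [0.4225, 0.1541, 0.1449]
tool_rot: [0.708, 0.706, 0.004, 0.002]
ft_force: [0.8, 0.1, 1.1]
grip_width: 0.0512
grasp_force: 0.0
```

Emit:
carry_out:
  plan:
    - {"dx": 0,"dy": 20,"dz": 0,"twist": 0,"fingers": -0.2}
    - {"dx": 2,"dy": 50,"dz": 0,"twist": 0,"fingers": -0.2}
    - {"dx": 4,"dy": 75,"dz": 0,"twist": 0,"fingers": -0.2}
    - {"dx": 4,"dy": 82,"dz": 0,"twist": 0,"fingers": -0.2}
    - {"dx": 4,"dy": 82,"dz": 0,"twist": 0,"fingers": -0.2}

```text
clock: 15.17
eef_pos: [0.5025, 0.1567, 0.1395]
tool_rot: [0.708, 0.706, -0.0, -0.0]
ft_force: [0.3, 0.0, 0.1]
grip_width: 0.0512
grasp_force: 0.0
```

Emit:
carry_out:
  plan:
    - {"dx": 0,"dy": 0,"dz": 0,"twist": 0,"fingers": -0.2}
    - {"dx": 0,"dy": 0,"dz": 15,"twist": 0,"fingers": -0.2}
    - {"dx": 0,"dy": 0,"dz": 35,"twist": 0,"fingers": -0.2}
    - {"dx": 0,"dy": 0,"dz": 55,"twist": 0,"fingers": -0.2}
    - {"dx": 0,"dy": 0,"dz": 65,"twist": 0,"fingers": -0.2}

```text
clock: 15.58
eef_pos: [0.4981, 0.1562, 0.0732]
tool_rot: [0.708, 0.707, -0.002, -0.001]
ft_force: [-1.2, -0.3, -0.6]
grip_width: 0.0512
grasp_force: 0.0
```

Emit:
carry_out:
  plan:
    - {"dx": 0,"dy": 0,"dz": 0,"twist": 0,"fingers": -0.2}
    - {"dx": 0,"dy": 0,"dz": 0,"twist": 0,"fingers": -0.2}
    - {"dx": 0,"dy": 0,"dz": 0,"twist": 0,"fingers": -0.2}
    - {"dx": 0,"dy": 0,"dz": 5,"twist": 0,"fingers": -0.2}
    - {"dx": 0,"dy": 0,"dz": 5,"twist": 0,"fingers": -0.2}

```text
clock: 16.0
eef_pos: [0.5017, 0.1569, 0.0708]
tool_rot: [0.708, 0.706, 0.0, 0.0]
ft_force: [-0.2, 0.8, -0.3]
grip_width: 0.0516
grasp_force: 0.0
```

```bash
python3 - <<'E'
from h import *
w=cam('wrist');s=cam('scene')
e=bot.get_obs()['eef_pos'];print(e,bot.get_obs()['ft_force'])
a=s['image'][130:330,190:390]; b=w['image'][180:380,220:420]
cv2.imwrite('pics/m7.png',np.hstack([cv2.resize(x,(400,400)) for x in(b,a)])[:,:,::-1])
E
```

```text
[0.50151841 0.15686053 0.07078534] [-0.02796725 -0.40043855  0.29683897]
```

View pics/m7.png

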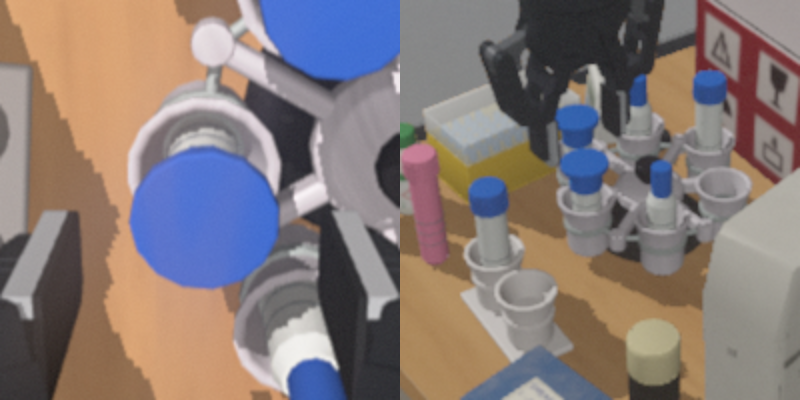

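The tall tube stands in the stand cup, and the fingers are centred on the short cap at (205,215). Descending and gripping its brim.

Emit:
carry_out:
  plan:
    - {"dx": 0,"dy": 0,"dz": 8,"twist": 0,"fingers": -0.2}
    - {"dx": 0,"dy": 0,"dz": 16,"twist": 0,"fingers": -0.2}
    - {"dx": 0,"dy": 0,"dz": 24,"twist": 0,"fingers": -0.2}
    - {"dx": 0,"dy": 0,"dz": 30,"twist": 0,"fingers": -0.2}
    - {"dx": 0,"dy": 0,"dz": 30,"twist": 0,"fingers": -0.2}

```text
clock: 16.52
eef_pos: [0.4997, 0.1562, 0.0382]
tool_rot: [0.708, 0.706, -0.002, -0.001]
ft_force: [0.1, 1.0, -0.2]
grip_width: 0.0513
grasp_force: 0.0
```

Emit:
carry_out:
  plan:
    - {"dx": 0,"dy": 0,"dz": 0,"twist": 0,"fingers": 1}
    - {"dx": 0,"dy": 0,"dz": 0,"twist": 0,"fingers": 1}
    - {"dx": 0,"dy": 0,"dz": 0,"twist": 0,"fingers": 1}
    - {"dx": 0,"dy": 0,"dz": 0,"twist": 0,"fingers": 1}
    - {"dx": 0,"dy": 0,"dz": 0,"twist": 0,"fingers": 1}

```text
clock: 16.93
eef_pos: [0.5016, 0.1568, 0.0407]
tool_rot: [0.708, 0.706, 0.0, 0.0]
ft_force: [0.4, -0.6, -1.0]
grip_width: 0.0325
grasp_force: 59.5
```

Emit:
carry_out:
  plan:
    - {"dx": 0,"dy": 0,"dz": -15,"twist": 0,"fingers": 1}
    - {"dx": 0,"dy": 0,"dz": -40,"twist": 0,"fingers": 1}
    - {"dx": 0,"dy": 0,"dz": -75,"twist": 0,"fingers": 1}
    - {"dx": 0,"dy": 0,"dz": -110,"twist": 0,"fingers": 1}
    - {"dx": 0,"dy": 0,"dz": -110,"twist": 0,"fingers": 1}

```text
clock: 17.35
eef_pos: [0.5059, 0.1582, 0.1581]
tool_rot: [0.708, 0.706, 0.006, 0.003]
ft_force: [1.7, -0.4, 0.2]
grip_width: 0.0332
grasp_force: 59.9
```

Emit:
carry_out:
  plan:
    - {"dx": -8,"dy": 14,"dz": 0,"twist": 0,"fingers": 1}
    - {"dx": -23,"dy": 40,"dz": 0,"twist": 0,"fingers": 1}
    - {"dx": -38,"dy": 66,"dz": 0,"twist": 0,"fingers": 1}
    - {"dx": -48,"dy": 84,"dz": 0,"twist": 0,"fingers": 1}
    - {"dx": -52,"dy": 91,"dz": 0,"twist": 0,"fingers": 1}

```text
clock: 17.77
eef_pos: [0.5946, 0.103, 0.1501]
tool_rot: [0.709, 0.706, 0.0, 0.001]
ft_force: [0.4, 0.2, -0.4]
grip_width: 0.0328
grasp_force: 59.9
```

Emit:
carry_out:
  plan:
    - {"dx": 0,"dy": 0,"dz": 0,"twist": 0,"fingers": 1}
    - {"dx": 0,"dy": 0,"dz": 0,"twist": 0,"fingers": 1}
    - {"dx": 0,"dy": 0,"dz": 0,"twist": 0,"fingers": 1}
    - {"dx": 0,"dy": 0,"dz": 10,"twist": 0,"fingers": 1}
    - {"dx": 0,"dy": 0,"dz": 20,"twist": 0,"fingers": 1}

```text
clock: 18.18
eef_pos: [0.592, 0.1055, 0.1306]
tool_rot: [0.707, 0.707, 0.001, 0.0]
ft_force: [0.4, 0.1, -1.4]
grip_width: 0.0328
grasp_force: 59.9
```

```bash
python3 - <<'E'
from h import *
w=cam('wrist');s=cam('scene')
e=bot.get_obs()['eef_pos'];print(e,bot.get_obs()['ft_force'])
a=s['image'][110:310,220:420]; b=w['image'][180:380,220:420]
cv2.imwrite('pics/m8.png',np.hstack([cv2.resize(x,(400,400)) for x in(b,a)])[:,:,::-1])
E
```

```text
[0.58982786 0.10486017 0.12777738] [-0.8130738  -0.54634002 -0.28577424]
```

View pics/m8.png

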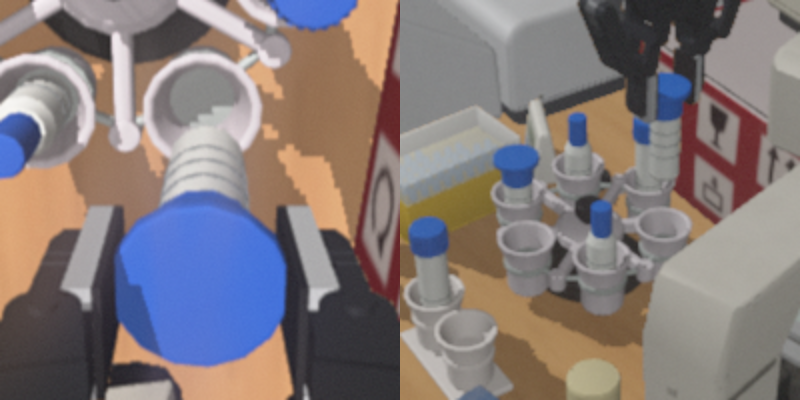

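The short tube hangs straight above the emptied bucket. Lowering and releasing.

Emit:
carry_out:
  plan:
    - {"dx": 0,"dy": 0,"dz": 14,"twist": 0,"fingers": 1}
    - {"dx": 0,"dy": 0,"dz": 28,"twist": 0,"fingers": 1}
    - {"dx": 0,"dy": 0,"dz": 42,"twist": 0,"fingers": 1}
    - {"dx": 0,"dy": 0,"dz": 56,"twist": 0,"fingers": 1}
    - {"dx": 0,"dy": 0,"dz": 68,"twist": 0,"fingers": 1}

```text
clock: 18.7
eef_pos: [0.5913, 0.1048, 0.0611]
tool_rot: [0.708, 0.707, -0.001, -0.0]
ft_force: [0.5, 0.3, -0.6]
grip_width: 0.0329
grasp_force: 59.9
```

Emit:
carry_out:
  plan:
    - {"dx": 0,"dy": 0,"dz": 5,"twist": 0,"fingers": 1}
    - {"dx": 0,"dy": 0,"dz": 10,"twist": 0,"fingers": 1}
    - {"dx": 0,"dy": 0,"dz": 15,"twist": 0,"fingers": 1}
    - {"dx": 0,"dy": 0,"dz": 20,"twist": 0,"fingers": 1}
    - {"dx": 0,"dy": 0,"dz": 20,"twist": 0,"fingers": 1}

```text
clock: 19.12
eef_pos: [0.5917, 0.1046, 0.0417]
tool_rot: [0.708, 0.706, -0.0, -0.0]
ft_force: [-0.0, 0.4, 0.2]
grip_width: 0.0324
grasp_force: 60.0
```

Emit:
carry_out:
  plan:
    - {"dx": 0,"dy": 0,"dz": 0,"twist": 0,"fingers": 1}
    - {"dx": 0,"dy": 0,"dz": 0,"twist": 0,"fingers": -0.1}
    - {"dx": 0,"dy": 0,"dz": 0,"twist": 0,"fingers": -0.1}
    - {"dx": 0,"dy": 0,"dz": 0,"twist": 0,"fingers": -0.1}
    - {"dx": 0,"dy": 0,"dz": 0,"twist": 0,"fingers": -0.1}

```text
clock: 19.53
eef_pos: [0.5927, 0.1047, 0.0429]
tool_rot: [0.708, 0.706, 0.0, 0.0]
ft_force: [-0.6, 0.6, -0.1]
grip_width: 0.0466
grasp_force: 0.0
```

Emit:
carry_out:
  plan:
    - {"dx": 0,"dy": 0,"dz": -10,"twist": 0,"fingers": -0.1}
    - {"dx": 0,"dy": 0,"dz": -30,"twist": 0,"fingers": -0.1}
    - {"dx": 0,"dy": 0,"dz": -60,"twist": 0,"fingers": -0.1}
    - {"dx": 0,"dy": 0,"dz": -95,"twist": 0,"fingers": -0.1}
    - {"dx": 0,"dy": 0,"dz": -95,"twist": 0,"fingers": -0.1}

```text
clock: 19.95
eef_pos: [0.5969, 0.1054, 0.1462]
tool_rot: [0.708, 0.706, 0.006, 0.004]
ft_force: [1.2, -0.2, 0.9]
grip_width: 0.0471
grasp_force: 0.0
```

Back to the stand for the tall tube.

Emit:
carry_out:
  plan:
    - {"dx": 5,"dy": -20,"dz": 0,"twist": 0,"fingers": 0}
    - {"dx": 15,"dy": -55,"dz": 0,"twist": 0,"fingers": 0}
    - {"dx": 26,"dy": -93,"dz": 0,"twist": 0,"fingers": 0}
    - {"dx": 36,"dy": -130,"dz": 0,"twist": 0,"fingers": 0}
    - {"dx": 44,"dy": -160,"dz": 0,"twist": 0,"fingers": 0}

```text
clock: 20.37
eef_pos: [0.4299, 0.1492, 0.138]
tool_rot: [0.708, 0.706, 0.0, -0.0]
ft_force: [-0.1, 0.5, -0.3]
grip_width: 0.0425
grasp_force: 0.0
```

Emit:
carry_out:
  plan:
    - {"dx": 4,"dy": -13,"dz": 0,"twist": 0,"fingers": 0}
    - {"dx": 4,"dy": -13,"dz": 0,"twist": 0,"fingers": 0}
    - {"dx": 4,"dy": -13,"dz": 15,"twist": 0,"fingers": 0}
    - {"dx": 4,"dy": -13,"dz": 30,"twist": 0,"fingers": 0}
    - {"dx": 4,"dy": -13,"dz": 45,"twist": 0,"fingers": 0}

```text
clock: 20.78
eef_pos: [0.4212, 0.1533, 0.0931]
tool_rot: [0.708, 0.706, 0.002, 0.001]
ft_force: [-1.5, -0.3, 0.6]
grip_width: 0.043
grasp_force: 0.0
```

Emit:
carry_out:
  plan:
    - {"dx": 0,"dy": 0,"dz": 0,"twist": 0,"fingers": 0}
    - {"dx": 0,"dy": 0,"dz": 0,"twist": 0,"fingers": 0}
    - {"dx": 0,"dy": 0,"dz": 10,"twist": 0,"fingers": 0}
    - {"dx": 0,"dy": 0,"dz": 20,"twist": 0,"fingers": 0}
    - {"dx": 0,"dy": 0,"dz": 20,"twist": 0,"fingers": 0}

```text
clock: 21.2
eef_pos: [0.4196, 0.1527, 0.0722]
tool_rot: [0.708, 0.706, -0.0, -0.0]
ft_force: [-0.6, -0.6, 1.1]
grip_width: 0.0426
grasp_force: 0.0
```

Emit:
carry_out:
  plan:
    - {"dx": 0,"dy": 0,"dz": 0,"twist": 0,"fingers": 0}
    - {"dx": 0,"dy": 0,"dz": 8,"twist": 0,"fingers": 0}
    - {"dx": 0,"dy": 0,"dz": 16,"twist": 0,"fingers": 0}
    - {"dx": 0,"dy": 0,"dz": 16,"twist": 0,"fingers": 0}
    - {"dx": 0,"dy": 0,"dz": 16,"twist": 0,"fingers": 0}

```text
clock: 21.62
eef_pos: [0.4188, 0.1527, 0.0559]
tool_rot: [0.708, 0.706, -0.001, -0.0]
ft_force: [0.0, -0.2, 0.1]
grip_width: 0.0426
grasp_force: 0.0
```

Emit:
carry_out:
  plan:
    - {"dx": 0,"dy": 0,"dz": 0,"twist": 0,"fingers": 1}
    - {"dx": 0,"dy": 0,"dz": 0,"twist": 0,"fingers": 1}
    - {"dx": 0,"dy": 0,"dz": 0,"twist": 0,"fingers": 1}
    - {"dx": 0,"dy": 0,"dz": 0,"twist": 0,"fingers": 1}
    - {"dx": 0,"dy": 0,"dz": 0,"twist": 0,"fingers": 1}

```text
clock: 22.03
eef_pos: [0.4198, 0.1531, 0.0568]
tool_rot: [0.708, 0.706, 0.0, 0.0]
ft_force: [-0.1, 0.1, 0.6]
grip_width: 0.023
grasp_force: 58.8
```

Emit:
carry_out:
  plan:
    - {"dx": 0,"dy": 0,"dz": -15,"twist": 0,"fingers": 1}
    - {"dx": 0,"dy": 0,"dz": -40,"twist": 0,"fingers": 1}
    - {"dx": 0,"dy": 0,"dz": -70,"twist": 0,"fingers": 1}
    - {"dx": 0,"dy": 0,"dz": -90,"twist": 0,"fingers": 1}
    - {"dx": 0,"dy": 0,"dz": -90,"twist": 0,"fingers": 1}

```text
clock: 22.45
eef_pos: [0.4221, 0.154, 0.1506]
tool_rot: [0.708, 0.706, 0.004, 0.002]
ft_force: [0.5, 0.8, -0.6]
grip_width: 0.0227
grasp_force: 59.3
```

Emit:
carry_out:
  plan:
    - {"dx": 0,"dy": 15,"dz": 0,"twist": 0,"fingers": 1}
    - {"dx": 2,"dy": 40,"dz": 0,"twist": 0,"fingers": 1}
    - {"dx": 4,"dy": 65,"dz": 0,"twist": 0,"fingers": 1}
    - {"dx": 4,"dy": 80,"dz": 0,"twist": 0,"fingers": 1}
    - {"dx": 4,"dy": 82,"dz": 0,"twist": 0,"fingers": 1}

```text
clock: 22.87
eef_pos: [0.5033, 0.1567, 0.145]
tool_rot: [0.708, 0.706, -0.0, 0.0]
ft_force: [1.0, 0.5, -0.3]
grip_width: 0.0229
grasp_force: 59.3
```

Emit:
carry_out:
  plan:
    - {"dx": 0,"dy": 0,"dz": 0,"twist": 0,"fingers": 1}
    - {"dx": 0,"dy": 0,"dz": 0,"twist": 0,"fingers": 1}
    - {"dx": 0,"dy": 0,"dz": 0,"twist": 0,"fingers": 1}
    - {"dx": 0,"dy": 0,"dz": 0,"twist": 0,"fingers": 1}
    - {"dx": 0,"dy": 0,"dz": 10,"twist": 0,"fingers": 1}

```text
clock: 23.28
eef_pos: [0.5022, 0.1573, 0.1382]
tool_rot: [0.708, 0.707, 0.002, 0.001]
ft_force: [0.2, -0.2, -0.0]
grip_width: 0.0227
grasp_force: 59.3
```

```bash
python3 - <<'E'
from h import *
w=cam('wrist');s=cam('scene')
e=bot.get_obs()['eef_pos'];print(e,bot.get_obs()['ft_force'])
a=s['image'][110:310,200:400]; b=w['image'][180:380,220:420]
cv2.imwrite('pics/m9.png',np.hstack([cv2.resize(x,(400,400)) for x in(b,a)])[:,:,::-1])
E
```

```text
[0.49985862 0.15652568 0.13495177] [ 0.64565133  0.4573707  -0.87769621]
```

View pics/m9.png

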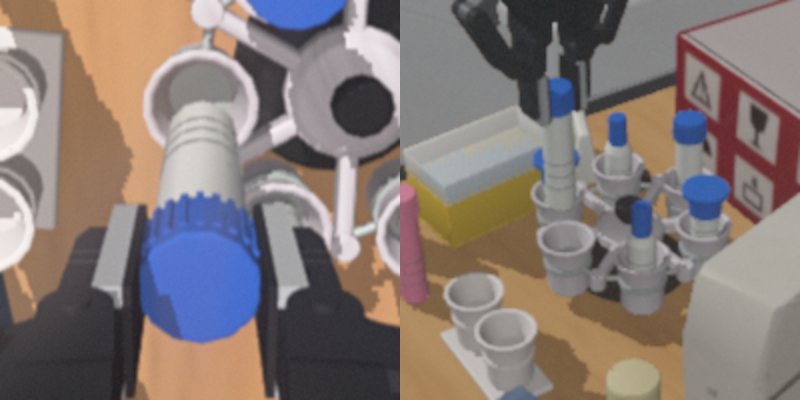

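The last tall tube is plumb above the empty bucket, and the short one is seated in its new place. Lowering and releasing.

Emit:
carry_out:
  plan:
    - {"dx": 0,"dy": 0,"dz": 12,"twist": 0,"fingers": 1}
    - {"dx": 0,"dy": 0,"dz": 24,"twist": 0,"fingers": 1}
    - {"dx": 0,"dy": 0,"dz": 36,"twist": 0,"fingers": 1}
    - {"dx": 0,"dy": 0,"dz": 46,"twist": 0,"fingers": 1}
    - {"dx": 0,"dy": 0,"dz": 54,"twist": 0,"fingers": 1}

```text
clock: 23.8
eef_pos: [0.5008, 0.1566, 0.0814]
tool_rot: [0.708, 0.706, -0.0, -0.0]
ft_force: [0.5, -1.9, -0.9]
grip_width: 0.0228
grasp_force: 59.4
```

Emit:
carry_out:
  plan:
    - {"dx": 0,"dy": 0,"dz": 5,"twist": 0,"fingers": 1}
    - {"dx": 0,"dy": 0,"dz": 10,"twist": 0,"fingers": 1}
    - {"dx": 0,"dy": 0,"dz": 15,"twist": 0,"fingers": 1}
    - {"dx": 0,"dy": 0,"dz": 18,"twist": 0,"fingers": 1}
    - {"dx": 0,"dy": 0,"dz": 18,"twist": 0,"fingers": 1}

```text
clock: 24.22
eef_pos: [0.5012, 0.1566, 0.0639]
tool_rot: [0.708, 0.706, -0.0, -0.0]
ft_force: [0.4, -1.0, -0.4]
grip_width: 0.0229
grasp_force: 59.3
```

Emit:
carry_out:
  plan:
    - {"dx": 0,"dy": 0,"dz": 0,"twist": 0,"fingers": 1}
    - {"dx": 0,"dy": 0,"dz": 0,"twist": 0,"fingers": 0}
    - {"dx": 0,"dy": 0,"dz": 0,"twist": 0,"fingers": 0}
    - {"dx": 0,"dy": 0,"dz": 0,"twist": 0,"fingers": 0}
    - {"dx": 0,"dy": 0,"dz": 0,"twist": 0,"fingers": 0}

```text
clock: 24.63
eef_pos: [0.5015, 0.157, 0.0647]
tool_rot: [0.708, 0.706, 0.0, 0.0]
ft_force: [0.0, 0.9, -0.1]
grip_width: 0.0429
grasp_force: 0.0
```

Emit:
carry_out:
  plan:
    - {"dx": 0,"dy": 0,"dz": -10,"twist": 0,"fingers": 0}
    - {"dx": 0,"dy": 0,"dz": -40,"twist": 0,"fingers": 0}
    - {"dx": 0,"dy": 0,"dz": -75,"twist": 0,"fingers": 0}
    - {"dx": 0,"dy": 0,"dz": -110,"twist": 0,"fingers": 0}
    - {"dx": 0,"dy": 0,"dz": -130,"twist": 0,"fingers": 0}

```text
clock: 25.05
eef_pos: [0.5028, 0.1573, 0.1995]
tool_rot: [0.708, 0.706, 0.003, 0.001]
ft_force: [0.3, 0.5, -0.0]
grip_width: 0.0428
grasp_force: 0.0
```

Emit:
carry_out:
  plan:
    - {"dx": 0,"dy": -35,"dz": 0,"twist": 0,"fingers": 0}
    - {"dx": 20,"dy": -70,"dz": 0,"twist": 0,"fingers": 0}
    - {"dx": 40,"dy": -105,"dz": 0,"twist": 0,"fingers": 0}
    - {"dx": 60,"dy": -140,"dz": 0,"twist": 0,"fingers": 0}
    - {"dx": 80,"dy": -170,"dz": 0,"twist": 0,"fingers": 0}

```text
clock: 25.47
eef_pos: [0.3294, 0.2373, 0.1954]
tool_rot: [0.708, 0.706, 0.001, -0.0]
ft_force: [-0.1, 0.9, 0.5]
grip_width: 0.0425
grasp_force: 0.0
```

```bash
python3 - <<'E'
from h import *
t=cam('top');s=cam('scene')
print(bot.get_obs()['eef_pos'])
a=s['image'][150:350,200:400]; b=t['image'][150:350,200:400]
cv2.imwrite('pics/m10.png',np.hstack([cv2.resize(x,(400,400)) for x in(b,a)])[:,:,::-1])
m=cv2.inRange(cv2.cvtColor(t['image'],cv2.COLOR_RGB2HSV),(105,150,60),(125,255,255))
k,l,st,ce=cv2.connectedComponentsWithStats(m)
for i in range(1,k):
    if st[i][4]>25 and 200<ce[i][0]<340 and 150<ce[i][1]<340:
        z={True:.103,False:.115}[st[i][4]<100] if st[i][4]<280 else .091
        print(st[i],ce[i].round(1),atz(t,*ce[i],z).round(4))
E
```

```text
[0.32758827 0.23893284 0.19551737]
[263 168  16  16 195] [270.1 175.6] [0.622  0.1568 0.115 ]
[295 186  21  22 357] [304.7 196.8] [0.5938 0.105  0.091 ]
[232 193   9   8  54] [236.  196.5] [0.5925 0.2082 0.103 ]
[226 227  22  21 361] [236.6 236.8] [0.5329 0.2083 0.091 ]
[302 232   8   9  52] [305.4 236. ] [0.5328 0.1046 0.103 ]
[263 249  16  15 191] [270.1 256. ] [0.5027 0.1569 0.115 ]
```

View pics/m10.png

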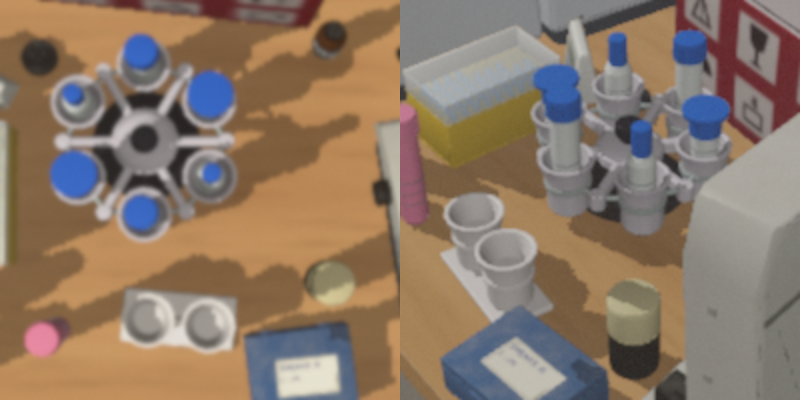

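The final view shows all six buckets filled: tall facing tall at (140,52)/(140,213), short facing short at (210,97)/(73,175), slim facing slim at (72,97)/(210,174). Cap positions fit fully seated heights, and the canister and dropper haven't moved.

```bash
python3 -c "
from workcell import job_done; print(job_done())"
```

```text
the job is handed in; nothing more can be done
None
```

I handed the job in at about 26 s of the 112 s limit: in the final pictures all six buckets hold a tube, seated and facing its twin, no tube fell, and the canister and dropper bottle stand where they were.

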